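# Pack a four-piece gift set into its tray

### The arm

A 6-joint arm with a two-finger parallel gripper is mounted at the origin on the work surface. World frame = base frame: x ahead of the robot, y to its left, z up, the work surface at z = 0. Lengths are in mm, angles in rad, forces in N, time in s.
With the tool pointing down it reaches from about 300 to 775 mm from the base axis. Payload 14.6 kg.
Tool frame: the origin (TCP) lies midway between the tips of the shut fingers; the grasp point (between the pads) lies 19 mm behind it (manip.hold_point_z is the distance from the TCP to the grasp point, in mm); z points along the fingers, y is the direction in which the jaws open and shut (so a half turn about z gives the same grasp; the last joint's range is limited). The gripper opens to 94 mm and grips with 3 to 60 N. Pads are 16 mm wide; open, the fingers measure 119 mm over their backs; the gripper's body (75 mm by 177 mm) begins 78 mm behind the grasp point.
Start: joints at [1.035, 0.3, 1.521, -0, 1.321, -0.067], TCP at [248.495, 490.652, 177.446] pointing down, gripper open.
Joint ranges: [-3.03, 3.03], [-0.79, 2.21], [0.23, 2.52], [-1.04, 4.18], [0, 3.07], [-2.55, 2.55]. Speed limits (rad/s): [2.22, 2.22, 2.57, 3.14, 3.14, 3.14].

### API

Orientations are given as [roll, pitch, yaw] about the fixed x, y, z axes, in that order (R = Rz(yaw) Ry(pitch) Rx(roll)).
In Python, from cell import manip gives the robot as it stands.
- The arm moves only by the shell command python3 -m crank 'ROWS' [OPENING] [FORCE]. ROWS is JSON, a list of rows, each an object with "offset": the shift along the world's x, y, z in m, a list of three; "spin": the turn about the world's z in degrees. In form: [{"offset": [dx, dy, dz], "spin": spin}, ...]. A call has exactly 8 rows; each row is the pose to reach, as a shift and turn from the pose measured when the call began; what a row does not reach only later rows make up. A row lasts 1/12 s, in which the tool goes at most 41.7 mm and 7.16 degrees, less where a joint would pass 70% of its speed; a pose out of reach is approached as far as the arm can. A call with a gripper value outside its range is refused whole. OPENING is the opening, from 0 (shut) to 1 (fully open), set as the call begins (- or left out, the last holds). The fingers move at their own pace and stop on an object; FORCE is the grip in N (left out, the last holds). Time passes only in rows, so rows that repeat a pose let the fingers close, or fill a call up. It gives the time, the measured TCP pose, the force and the opening at its end, in the units of the state.
- manip.read_state(): the state, without advancing time (a new reading comes with each control period).
- manip.camera(name): name is "side" or "top" or "wrist"; returns a dict with "pixels" (400x640x3 uint8, red, green, blue), "fx", "fy", "cx", "cy" (pixels), "extrinsics" (4x4, takes a point from world to camera coordinates); the wrist camera has in their place "hand_eye" (4x4, takes a point from camera to tool coordinates, whose origin is the TCP and whose axes are the flange's). Camera axes: x right, y down, z forward; pixel columns grow to the right and rows downward; lengths in mm; the calibration is good to about 2 mm. A picture is of the moment at which its call begins: read the wrist's pose just before it. There is no depth.
- manip.sign_off(): hands the job in, once; it reports no verdict.
Trained networks look in a picture, given as the dict that the camera call returned (one of the last four; its "shot" number tells which), for a name from the list of things; names that differ only in an ending like _2 or _b are one class to them, and where a whole thing is asked for, a point or a joint stands for the part that bears it (a point fixed in the world has none). Each returns a list of dicts, best first, with "conf" (0 to 1); they miss things now and then, are a little off and sometimes report something else, mostly with a low value. They report only what shows in the picture. A call takes as long as a camera call. They do not tell look-alikes from the thing itself.
- manip.search_frame(picture, name): "location" ([x, y, z] in mm, in world coordinates, good to about 4 mm: the middle of the surface that is visible of it).
- manip.masks_of(picture, name): "mask" (400x640 bool, what is visible of it).
The state is a dict: "clock": time; "joints": joint angles; "qd": joint speeds; "effort": joint torques, N m; "eef_pos": TCP position; "eef_rot": TCP orientation; "wrist_force": force on the tool from outside, world axes, zero at the start; "moment": the same for the moment, N m; "finger_gap": finger opening in mm.
Only numpy, scipy, OpenCV 4.12 (cv2) and the standard library are available. Lean on these libraries where they do the work, as an engineer would, in place of code of your own. Each camera call takes 0.05 s, during which the arm holds its last target. There are 200 camera calls.

### The job

Pack the gift set: put the taller white bottle, the wider round tin, the soap carton and the square jar into the grey tray, each upright and right down in the recess cut to its own shape and size. The shorter bottle and the smaller tin belong to another order: leave them standing where they are.

Things in the scene. Friction and masses are not known exactly. Their poses are not given: they have to be found in the camera images.
- tall_bottle: The taller of two white plastic bottles with black caps: round body 38 mm across with a narrower shoulder and a 29 mm wide, 22 mm high cap, 95 mm high in all (straight sides up to 67 mm). Loose, upright, about 90 g. Origin: centre of its underside, z up.
- short_bottle: The shorter white bottle with black cap, same 38 mm body and 29 mm cap but only 62 mm high (straight sides up to 34 mm). Not part of the set. Loose, upright. Origin: centre of its underside, z up.
- large_tin: The wider of two flat round aluminium tins: 64 mm across, 28 mm high, pale disc on top. Loose, about 80 g. Origin: centre of its underside, z up.
- small_tin: The smaller flat round aluminium tin: 46 mm across, 28 mm high, pale disc on top. Not part of the set. Loose. Origin: centre of its underside, z up.
- soap_carton: White paper carton of soap with a brown band round it: 74 mm long (its x axis), 38 mm wide (y), 32 mm high (z), lying flat. Loose, about 100 g. Origin: centre of its underside.
- square_jar: Amber glass jar, 47 x 47 mm square (sides along its x and y) and 34 mm high, with a round black lid 41 mm across on top, 48 mm high in all. Loose, about 150 g. Origin: centre of its underside, z up.
- insert_bottle: One of four fixed cardboard inserts (99 x 99 x 14 mm high), 101 mm apart, 2 x 2 in a grey tray (212 mm square, rim 18 mm above the table); their corners change at every start. This one has the small round recess, 54 mm across and 10 mm deep. Origin: centre of its underside, 5 mm above the table; recess floor 4 mm and recess rim 14 mm above the origin. z up, x and y along the sides.
- insert_tin: One of four fixed cardboard inserts (99 x 99 x 14 mm high), 101 mm apart, 2 x 2 in a grey tray (212 mm square, rim 18 mm above the table); their corners change at every start. This one has the large round recess, 80 mm across and 10 mm deep. Origin: centre of its underside, 5 mm above the table; recess floor 4 mm and recess rim 14 mm above the origin. z up, x and y along the sides.
- insert_soap: One of four fixed cardboard inserts (99 x 99 x 14 mm high), 101 mm apart, 2 x 2 in a grey tray (212 mm square, rim 18 mm above the table); their corners change at every start. This one has the oblong recess, 88 mm along its x axis, 54 mm along y and 10 mm deep. Origin: centre of its underside, 5 mm above the table; recess floor 4 mm and recess rim 14 mm above the origin. z up, x and y along the sides.
- insert_jar: One of four fixed cardboard inserts (99 x 99 x 14 mm high), 101 mm apart, 2 x 2 in a grey tray (212 mm square, rim 18 mm above the table); their corners change at every start. This one has the square recess, 62 x 62 mm and 10 mm deep. Origin: centre of its underside, 5 mm above the table; recess floor 4 mm and recess rim 14 mm above the origin. z up, x and y along the sides.
There are look-alikes about, which are no part of the job. Leave any red or yellow look-alike of the soap_carton alone.

How it is judged (in metres and radians):
At the end, for the whole second after the job is handed in: Each of the four pieces is at rest on the floor of its own recess (within 13 mm of the recess's centre, its underside less than 3.5 mm above the recess floor, upright within 0.12 rad); the short bottle and the small tin stand upright and at rest within 20 mm of where they began (horizontal distance between tall_bottle and insert_bottle below 0.013 m and z of tall_bottle in the frame of insert_bottle between 0 and 0.0075 m and angle between each of tall_bottle, large_tin, soap_carton, square_jar, short_bottle, small_tin's own z axis and vertical below 0.12 rad and linear speed of each of tall_bottle, large_tin, soap_carton, square_jar, short_bottle, small_tin below 0.02 m/s and horizontal distance between large_tin and insert_tin below 0.013 m and z of large_tin in the frame of insert_tin between 0 and 0.0075 m and horizontal distance between soap_carton and insert_soap below 0.013 m and z of soap_carton in the frame of insert_soap between 0 and 0.0075 m and horizontal distance between square_jar and insert_jar below 0.013 m and z of square_jar in the frame of insert_jar between 0 and 0.0075 m and distance of each of short_bottle, small_tin from where it was at the start of the episode below 0.02 m); the robot touches nothing.
It fails at once if the short bottle is pushed or carried away (more than 20 mm) or tipped over (distance of short_bottle from where it was at the start of the episode above 0.02 m or angle between short_bottle's own z axis and vertical above 0.5 rad).
It fails at once if the small tin is pushed or carried away (more than 20 mm) or tipped over (distance of small_tin from where it was at the start of the episode above 0.02 m or angle between small_tin's own z axis and vertical above 0.5 rad).
It also fails if it takes over 112 s, if anything falls off the work surface, if the arm or the gripper's body presses on something with over 40 N, if the wrist force passes 120 N, or if a joint passes its speed limit or range.

## Working session

There is one attempt and no reset: what is moved stays moved. The work goes in short steps, Python scripts to look and compute and a shell command to move; the robot and the scene stay as the last step left them, time stands still between calls to the robot, and variables do not carry over. Pictures are saved under pics/ and viewed, about 12 in all and at most 16, crops included, and the job is handed in when it is done.

```bash
mkdir -p pics; ls
cat > h.py <<'E'
import numpy as np, cv2
from cell import manip
NAMES=["tall_bottle","short_bottle","large_tin","small_tin","soap_carton","square_jar","insert_bottle","insert_tin","insert_soap","insert_jar"]
def shot(cam,fn=None):
    s=manip.read_state(); p=manip.camera(cam)
    if fn: cv2.imwrite("pics/"+fn+".png",p["pixels"][:,:,::-1])
    return s,p
def ray(p,uv,z):
    """pixel -> world point on plane z (fixed cams)"""
    E=np.array(p["extrinsics"]); R,t=E[:3,:3],E[:3,3]
    d=R.T@np.array([(uv[0]-p["cx"])/p["fx"],(uv[1]-p["cy"])/p["fy"],1]); o=-R.T@t
    return o+d*(z-o[2])/d[2]
E
python3 - <<'E'
from h import *
for c in ["top","side"]:
    s,p=shot(c,c+"0")
    print(c,p["fx"],p["cx"],p["cy"],np.round(p["extrinsics"],3).tolist())
    for n in NAMES:
        print(n,[(np.round(d["location"]).tolist(),round(d["conf"],2)) for d in manip.search_frame(p,n)[:4]])
print(s)
E
```

```text
pics
top 453.4570690465209 314.752773505808 203.94044329566603 [[0.012, -1.0, 0.023, -57.615], [-0.987, -0.016, -0.162, 433.973], [0.162, -0.021, -0.987, 1143.453], [0.0, 0.0, 0.0, 1.0]]
tall_bottle [([383.0, 254.0, 72.0], 0.77)]
short_bottle [([647.0, -267.0, 42.0], 0.45)]
large_tin [([539.0, -299.0, 27.0], 0.79)]
small_tin [([534.0, 271.0, 28.0], 0.81)]
soap_carton [([290.0, -215.0, 32.0], 0.91), ([392.0, -281.0, 34.0], 0.81), ([242.0, -358.0, 31.0], 0.66)]
square_jar [([642.0, 265.0, 42.0], 0.92), ([528.0, 275.0, 30.0], 0.65)]
insert_bottle [([467.0, 27.0, 23.0], 0.78)]
insert_tin [([565.0, 5.0, 17.0], 0.94)]
insert_soap [([536.0, -94.0, 12.0], 0.91)]
insert_jar [([444.0, -70.0, 19.0], 0.84)]
side 486.7241440113337 312.286801057912 208.85962075943695 [[0.869, -0.494, -0.022, -397.902], [-0.276, -0.447, -0.851, 152.777], [0.411, 0.745, -0.525, 1169.445], [0.0, 0.0, 0.0, 1.0]]
tall_bottle [([377.0, 246.0, 50.0], 0.54)]
short_bottle [([643.0, -280.0, 36.0], 0.65)]
large_tin [([534.0, -310.0, 27.0], 0.78)]
small_tin [([529.0, 263.0, 20.0], 0.48)]
soap_carton [([382.0, -304.0, 32.0], 0
[... 263 characters left out ...]
.0, 21.0], 0.89)]
{'clock': 0.55, 'joints': array([ 1.03537554e+00,  2.99914392e-01,  1.52103607e+00,  1.65713194e-05,
        1.32073031e+00, -6.65951481e-02]), 'qd': array([-5.88047503e-04,  2.18488974e-04, -7.23458116e-04,  1.87968782e-05,
       -5.59557935e-04, -1.26878936e-03]), 'effort': array([ 3.65192318e-04, -5.31418455e+01, -3.52783942e+01,  7.08574802e-02,
        2.14308518e-02,  4.45507021e-05]), 'eef_pos': array([248.48922237, 490.62619317, 177.4224119 ]), 'eef_rot': array([-3.14150580e+00, -2.18839207e-05,  2.67276291e+00]), 'wrist_force': array([-0.96692655,  0.23430264,  0.19907265]), 'moment': array([ 0.00650279,  0.06329721, -0.00366752]), 'finger_gap': 94.30613816516664}
```

View pics/top0.png

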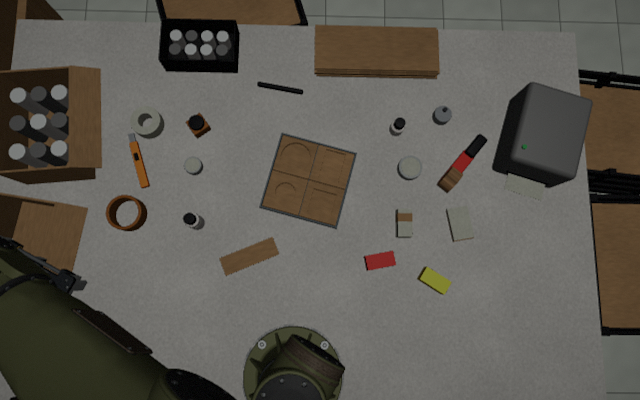

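View pics/side0.png

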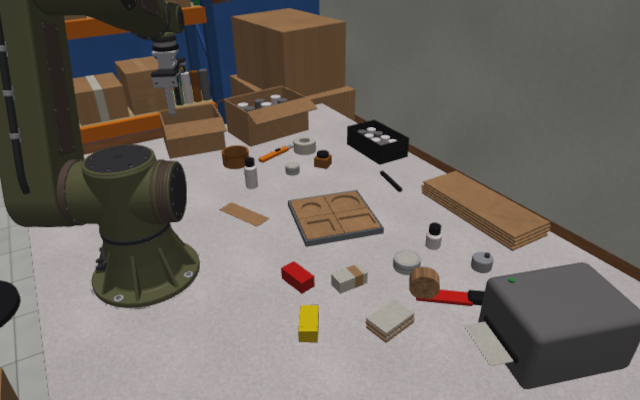

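Top view: tall bottle is at (192,220), small tin (193,165), jar (198,125), large tin (410,167), short bottle (398,126) and the banded soap (404,222). The red and yellow blocks are look-alikes. The tray is around (308,180), turned about 15°. I'll move over the left group and check the wrist camera.

```bash
cat >> h.py <<'E'
from scipy.spatial.transform import Rotation as Ro
def wcam(s,p):
    """give a wrist picture fixed-camera style extrinsics (world->camera)"""
    T=np.eye(4); T[:3,:3]=Ro.from_euler("xyz",s["eef_rot"]).as_matrix(); T[:3,3]=s["eef_pos"]
    p["extrinsics"]=np.linalg.inv(T@np.array(p["hand_eye"])); return p
def plane(p,uvs,z): return np.array([ray(p,uv,z)[:2] for uv in uvs])
E
python3 -m crank '[{"offset":[0.03,-0.02,0.02],"spin":0},{"offset":[0.06,-0.05,0.04],"spin":0},{"offset":[0.09,-0.08,0.06],"spin":0},{"offset":[0.12,-0.11,0.08],"spin":0},{"offset":[0.15,-0.13,0.10],"spin":0},{"offset":[0.18,-0.16,0.12],"spin":0},{"offset":[0.21,-0.19,0.14],"spin":0},{"offset":[0.23,-0.21,0.16],"spin":0}]' 1
python3 -m crank '[{"offset":[0.02,-0.02,0.02],"spin":5},{"offset":[0.02,-0.02,0.02],"spin":12},{"offset":[0.02,-0.02,0.02],"spin":19},{"offset":[0.02,-0.02,0.02],"spin":27},{"offset":[0.02,-0.02,0.02],"spin":27},{"offset":[0.02,-0.02,0.02],"spin":27},{"offset":[0.02,-0.02,0.02],"spin":27},{"offset":[0.02,-0.02,0.02],"spin":27}]'
python3 - <<'E'
from h import *
s,p=shot("wrist","w1")
print(s["eef_pos"],s["eef_rot"],p["fx"],p["cx"],p["cy"],np.round(p["hand_eye"],3).tolist())
E
```

```text
clock: 1.77
eef_pos: [468.4, 289.8, 328.5]
eef_rot: [-3.141, -0.0, 2.673]
wrist_force: [0.8, 0.6, 0.4]
finger_gap: 94.3
clock: 2.43
eef_pos: [488.3, 270.0, 348.5]
eef_rot: [-3.141, -0.0, 3.141]
wrist_force: [0.2, 0.5, 1.1]
finger_gap: 93.7
[488.3206945  269.96514393 348.53854636] [-3.14101722e+00 -3.66966992e-04  3.14106130e+00] 342.9654950744817 316.2360197094138 197.47630542846994 [[-0.0, -0.967, -0.254, 73.439], [1.0, 0.0, -0.001, -0.409], [0.001, -0.254, 0.967, -206.903], [0.0, 0.0, 0.0, 1.0]]
```

View pics/w1.png

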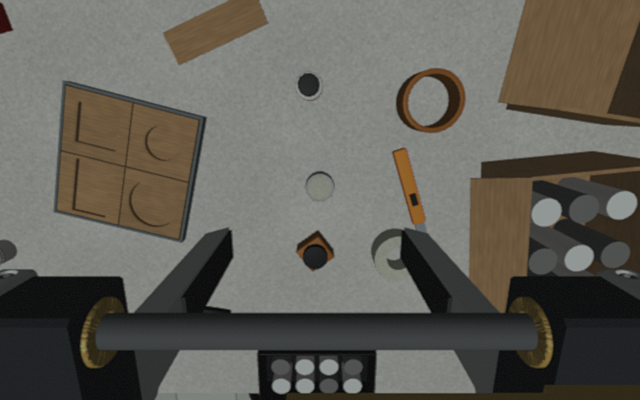

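The wrist view shows the tray with corners around (65,82), (204,117), (184,240) and (56,211). Bottle cap is at (309,85), small tin (320,186) and jar (315,250). Next I'll triangulate from the masks in two views and rectify the tray.

```bash
cat >> h.py <<'E'
def cen(m): ys,xs=np.nonzero(m); return xs.mean(),ys.mean()
def tri(p,q,uv,uw):
    P=[np.array([[c["fx"],0,c["cx"]],[0,c["fy"],c["cy"]],[0,0,1]])@np.array(c["extrinsics"])[:3] for c in(p,q)]
    X=cv2.triangulatePoints(P[0],P[1],np.array(uv,float),np.array(uw,float))[:,0]; return X[:3]/X[3]
def rect(p,c,z,h=130,k=2):
    """orthophoto of plane z round c: image right=-y, up=+x, k px per mm"""
    w=np.array([[c[0]+h,c[1]+h],[c[0]+h,c[1]-h],[c[0]-h,c[1]-h],[c[0]-h,c[1]+h]])
    E=np.array(p["extrinsics"]); x=(E[:3,:3]@np.c_[w,np.full(4,z)].T).T+E[:3,3]
    uv=np.c_[x[:,0]/x[:,2]*p["fx"]+p["cx"],x[:,1]/x[:,2]*p["fy"]+p["cy"]].astype(np.float32)
    n=2*h*k; M=cv2.getPerspectiveTransform(uv,np.float32([[0,0],[n,0],[n,n],[0,n]]))
    return cv2.warpPerspective(p["pixels"],M,(n,n),flags=cv2.INTER_CUBIC)[:,:,::-1]
E
python3 - <<'E'
from h import *
s,p=shot("wrist"); wcam(s,p)
_,q=shot("top")
H=dict(tall_bottle=95,small_tin=28,square_jar=48)
for n in list(H)+NAMES[6:]:
    a=manip.masks_of(p,n); b=manip.masks_of(q,n)
    if not(a and b): print(n,len(a),len(b)); continue
    z=H.get(n,19); A,B=a[0]["mask"],b[0]["mask"]
    r=cv2.minAreaRect(np.float32(plane(p,np.argwhere(A)[:,::-1],z)))
    print(n,round(a[0]["conf"],2),round(b[0]["conf"],2),"px",np.round(cen(A)),"wristplane",plane(p,[cen(A)],z).round(1)[0],"topplane",plane(q,[cen(B)],z).round(1)[0],"tri",tri(p,q,cen(A),cen(B)).round(1),"rect",np.round(r[0]),np.round(r[1]),round(r[2],1))
img=np.hstack([cv2.resize(rect(c,(505,-32),19),(400,400)) for c in(p,q)])
cv2.imwrite("pics/tray.png",img)
E
```

```text
tall_bottle 0.84 0.65 px [309.  86.] wristplane [388.1 259.9] topplane [623.4 248.4] tri [448.5 182.6 564.7] rect [389. 260.] [33. 34.] 90.0
small_tin 0.78 0.57 px [320. 186.] wristplane [534.5 274.8] topplane [534.9 271.1] tri [538.4 274.9  13.1] rect [535. 275.] [48. 44.] 0.0
square_jar 0.7 0.79 px [315. 251.] wristplane [636.1 266.7] topplane [639.9 260.2] tri [648.7 266.8  21. ] rect [637. 267.] [54. 51.] 34.3
insert_bottle 0.78 0.71 px [162. 142.] wristplane [466.4  29.7] topplane [469.3  27.8] tri [468.6  28.1  16.7] rect [468.  30.] [102. 101.] 75.6
insert_tin 0.81 0.6 px [153. 202.] wristplane [563.6   4.6] topplane [565.7   2.2] tri [566.1   2.3  14.8] rect [565.   5.] [102. 102.] 75.4
insert_soap 0.84 0.57 px [ 90. 187.] wristplane [538.3 -93.7] topplane [540.4 -95.3] tri [540.1 -95.4  16.9] rect [540. -93.] [102. 101.] 75.6
insert_jar 0.95 0.77 px [ 97. 125.] wristplane [440.9 -67.5] topplane [442.7 -69.5] tri [442.3 -69.4  16.8] rect [443. -68.] [101. 102.] 75.5
```

View pics/tray.png

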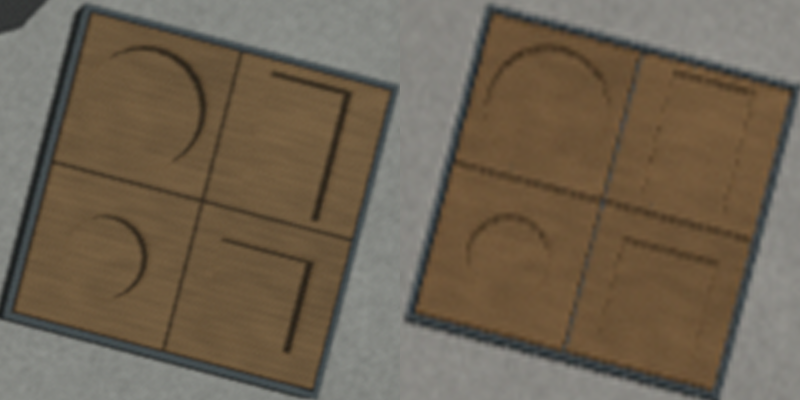

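Insert poses agree across views: tray yaw ≈ -14.5°, bottle (468,29), tin (565,3.5), soap (539.5,-94.5), jar (442,-68.5), rims about z 17. Next the tall bottle, with a look from close by.

```bash
python3 -m crank '[{"offset":[-0.025,0,-0.03],"spin":0},{"offset":[-0.05,-0.005,-0.06],"spin":0},{"offset":[-0.075,-0.005,-0.09],"spin":0},{"offset":[-0.1,-0.01,-0.12],"spin":0},{"offset":[-0.1,-0.01,-0.15],"spin":0},{"offset":[-0.1,-0.01,-0.17],"spin":0},{"offset":[-0.1,-0.01,-0.17],"spin":0},{"offset":[-0.1,-0.01,-0.17],"spin":0}]' 1
python3 - <<'E'
from h import *
s,p=shot("wrist","w2"); wcam(s,p)
_,q=shot("side")
for n in ["tall_bottle","square_jar"]:
  for c in (p,q):
    for a in manip.masks_of(c,n): print(n,a["conf"],a["mask"].sum(),np.round(cen(a["mask"])),cv2.boundingRect(a["mask"].astype(np.uint8)))
    print([ (np.round(d["location"]),d["conf"]) for d in manip.search_frame(c,n)])
print(s["eef_pos"],s["eef_rot"])
E
```

```text
clock: 3.95
eef_pos: [388.4, 259.8, 178.8]
eef_rot: [-3.141, -0.001, -3.139]
wrist_force: [0.2, 0.4, 0.3]
finger_gap: 94.2
tall_bottle 0.97 1553 [316. 181.] (297, 156, 39, 51)
[(array([376., 260.,  97.]), 0.86)]
[(array([379., 249.,  53.]), 0.79), (array([443., -67.,  19.]), 0.56)]
square_jar 0.69 1743 [322. 374.] (297, 350, 51, 44)
[(array([634., 266.,  36.]), 0.82)]
square_jar 0.57 270 [323. 159.] (314, 150, 18, 18)
[(array([639., 250.,  32.]), 0.56)]
[388.38856407 259.8370594  178.83642575] [-3.14061465e+00 -1.08064886e-03 -3.13934509e+00]
```

View pics/w2.png

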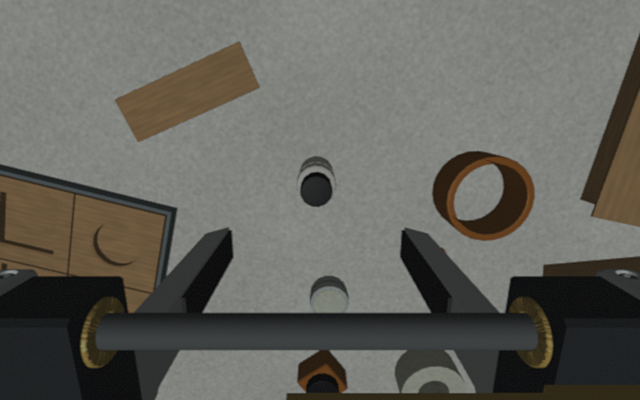

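The cap is centred at about (316,189) and the bottle leans away upward in the image. I'll triangulate the cap from the two wrist positions.

Run:
```python
from h import *
s,p=shot("wrist"); wcam(s,p); s1=dict(eef_pos=[488.32,269.97,348.54],eef_rot=[-3.14102,-.00037,3.14106])
q=dict(p); q["extrinsics"]=None; wcam(s1,q)
print(tri(p,q,(316,189),(309,85)), plane(p,[(316,189)],95), plane(q,[(309,85)],95))
```

```text
[386.50336009 259.32840485  83.45054312] [[383.7945785  259.02712332]] [[387.17921519 259.89150867]]
```

```bash
python3 -m crank '[{"offset":[-0.003,0,-0.03],"spin":0},{"offset":[-0.003,0,-0.06],"spin":0},{"offset":[-0.003,0,-0.09],"spin":0},{"offset":[-0.003,0,-0.11],"spin":0},{"offset":[-0.003,0,-0.13],"spin":0},{"offset":[-0.003,0,-0.147],"spin":0},{"offset":[-0.003,0,-0.147],"spin":0},{"offset":[-0.003,0,-0.147],"spin":0}]' 1
python3 -m crank '[{"offset":[0,0,0],"spin":0},{"offset":[0,0,0],"spin":0},{"offset":[0,0,0],"spin":0},{"offset":[0,0,0],"spin":0},{"offset":[0,0,0],"spin":0},{"offset":[0,0,0],"spin":0},{"offset":[0,0,0],"spin":0},{"offset":[0,0,0],"spin":0}]' 0 20
python3 -m crank '[{"offset":[0,0,0],"spin":0},{"offset":[0,0,0],"spin":0},{"offset":[0,0,0.01],"spin":0},{"offset":[0,0,0.02],"spin":0},{"offset":[0,0,0.04],"spin":0},{"offset":[0,0,0.06],"spin":0},{"offset":[0,0,0.07],"spin":0},{"offset":[0,0,0.07],"spin":0}]' 0 20
python3 - <<'E'
from h import *
s,p=shot("side","s3"); cv2.imwrite("pics/s3.png",cv2.resize(p["pixels"][60:260,160:460,::-1],(600,400)))
print(s["eef_pos"],s["eef_rot"])
E
```

```text
clock: 5.17
eef_pos: [385.3, 259.8, 31.7]
eef_rot: [-3.141, -0.001, -3.139]
wrist_force: [-0.4, -0.6, 1.1]
finger_gap: 94.2
clock: 5.83
eef_pos: [385.3, 259.8, 31.7]
eef_rot: [-3.14, -0.001, -3.139]
wrist_force: [-0.7, -0.0, 0.9]
finger_gap: 44.3
clock: 6.5
eef_pos: [386.4, 260.4, 104.3]
eef_rot: [3.141, 0.003, -3.139]
wrist_force: [0.5, -0.6, -0.4]
finger_gap: 36.9
[386.36122602 260.39280546 104.29320105] [ 3.14055689e+00  2.54447600e-03 -3.13936175e+00]
```

View pics/s3.png

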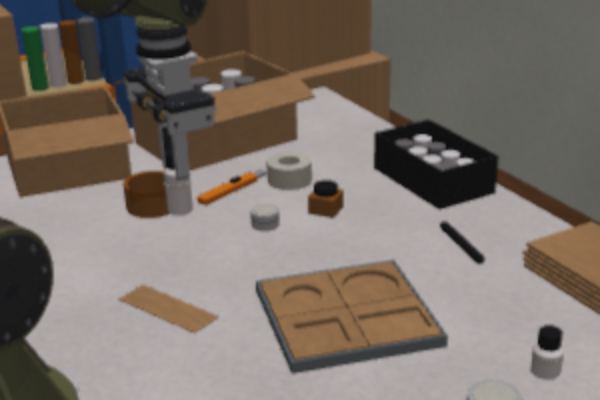

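Lifted (gap 36.9 mm). Now carry it to the small round recess.

```bash
python3 -m crank '[{"offset":[0.005,-0.015,0],"spin":0},{"offset":[0.015,-0.045,0],"spin":0},{"offset":[0.025,-0.075,0],"spin":0},{"offset":[0.036,-0.105,0],"spin":0},{"offset":[0.047,-0.135,0],"spin":0},{"offset":[0.058,-0.165,0],"spin":0},{"offset":[0.068,-0.195,0],"spin":0},{"offset":[0.077,-0.217,0],"spin":0}]'
python3 -m crank '[{"offset":[0.004,-0.01,0],"spin":0},{"offset":[0.005,-0.014,0],"spin":0},{"offset":[0.005,-0.014,0],"spin":0},{"offset":[0.005,-0.014,-0.01],"spin":0},{"offset":[0.005,-0.014,-0.02],"spin":0},{"offset":[0.005,-0.014,-0.03],"spin":0},{"offset":[0.005,-0.014,-0.03],"spin":0},{"offset":[0.005,-0.014,-0.03],"spin":0}]'
python3 - <<'E'
from h import *
s,p=shot("wrist","w4"); wcam(s,p)
cv2.imwrite("pics/w4.png",p["pixels"][:,:,::-1])
print(s["eef_pos"],s["eef_rot"],s["wrist_force"])
E
```

```text
clock: 7.22
eef_pos: [462.5, 40.8, 101.5]
eef_rot: [-3.141, -0.001, -3.14]
wrist_force: [-0.3, 1.3, -0.9]
finger_gap: 37.1
clock: 7.88
eef_pos: [466.9, 27.3, 70.7]
eef_rot: [-3.142, -0.003, -3.139]
wrist_force: [0.1, -0.7, -1.0]
finger_gap: 36.6
[466.91407844  27.31640184  70.70821804] [-3.14152202e+00 -2.66382961e-03 -3.13946507e+00] [ 0.11892389 -0.66590377 -0.96457412]
```

View pics/w4.png

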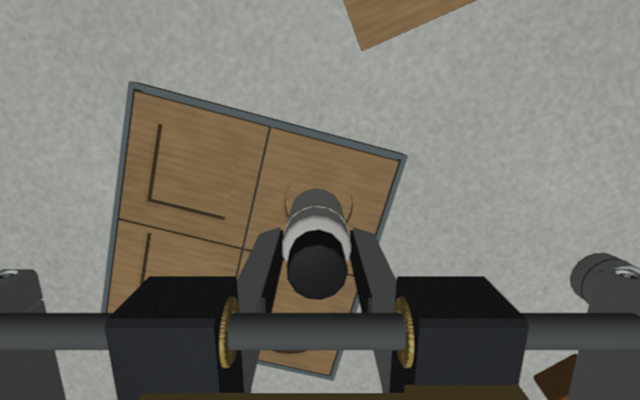

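The bottle (317 px) is centred on the recess (286–352 px). Lower it.

```bash
python3 -m crank '[{"offset":[0.001,0.001,-0.007],"spin":0},{"offset":[0.001,0.001,-0.014],"spin":0},{"offset":[0.001,0.001,-0.020],"spin":0},{"offset":[0.001,0.001,-0.024],"spin":0},{"offset":[0.001,0.001,-0.027],"spin":0},{"offset":[0.001,0.001,-0.029],"spin":0},{"offset":[0.001,0.001,-0.029],"spin":0},{"offset":[0.001,0.001,-0.029],"spin":0}]'
python3 -c "
from h import *
s=manip.read_state();print(s['wrist_force'],s['eef_pos'],s['eef_rot'])"
```

```text
clock: 8.6
eef_pos: [468.4, 28.2, 42.4]
eef_rot: [-3.141, -0.001, -3.14]
wrist_force: [-0.0, -0.8, -0.5]
finger_gap: 37.0
[-0.04120726 -0.79199657 -0.54412286] [468.41609355  28.18722782  42.39019501] [-3.14146711e+00 -1.37505530e-03 -3.13971315e+00]
```

```bash
python3 -m crank '[{"offset":[0,0,-0.001],"spin":0},{"offset":[0,0,-0.0015],"spin":0},{"offset":[0,0,-0.0015],"spin":0},{"offset":[0,0,-0.0015],"spin":0},{"offset":[0,0,-0.0015],"spin":0},{"offset":[0,0,-0.0015],"spin":0},{"offset":[0,0,-0.0015],"spin":0},{"offset":[0,0,-0.0015],"spin":0}]' 0.75
python3 -m crank '[{"offset":[0,0,0.02],"spin":0},{"offset":[0,0,0.05],"spin":0},{"offset":[0,0,0.08],"spin":0},{"offset":[0,0,0.11],"spin":0},{"offset":[0,0,0.14],"spin":0},{"offset":[0,0.02,0.17],"spin":0},{"offset":[0.02,0.05,0.17],"spin":0},{"offset":[0.04,0.08,0.17],"spin":0}]' 1
python3 -m crank '[{"offset":[0.02,0.03,0],"spin":0},{"offset":[0.04,0.06,0],"spin":0},{"offset":[0.06,0.09,0],"spin":0},{"offset":[0.08,0.12,0],"spin":0},{"offset":[0.10,0.15,0],"spin":0},{"offset":[0.10,0.16,0],"spin":0},{"offset":[0.10,0.16,0],"spin":0},{"offset":[0.10,0.16,0],"spin":0}]'
python3 - <<'E'
from h import *
s,p=shot("wrist","w5"); wcam(s,p)
print(s["eef_pos"],s["eef_rot"])
for a in manip.masks_of(p,"square_jar"): print(a["conf"],np.round(cen(a["mask"])),cv2.boundingRect(a["mask"].astype(np.uint8)))
_,q=shot("side"); cv2.imwrite("pics/s5.png",cv2.resize(q["pixels"][150:260,260:410,::-1],(600,440)))
t=shot("top")[1]
for c in (p,t): print([(np.round(d["location"]),d["conf"]) for d in manip.search_frame(c,"square_jar")],[(np.round(d["location"]),d["conf"]) for d in manip.search_frame(c,"tall_bottle")])
cv2.imwrite("pics/c5.png",np.hstack([cv2.resize(rect(p,(637,265),z,60,5),(400,400)) for z in(34,48)]))
E
```

```text
clock: 9.27
eef_pos: [468.4, 28.1, 40.9]
eef_rot: [-3.141, -0.001, -3.14]
wrist_force: [-0.7, 0.5, 0.1]
finger_gap: 70.6
clock: 9.93
eef_pos: [509.5, 109.0, 213.4]
eef_rot: [3.141, 0.003, -3.141]
wrist_force: [0.9, -0.5, -0.8]
finger_gap: 94.2
clock: 10.6
eef_pos: [609.1, 268.8, 213.0]
eef_rot: [3.142, 0.003, -3.141]
wrist_force: [0.2, 0.1, 0.2]
finger_gap: 93.9
[609.06984404 268.77709275 213.01037144] [ 3.14157346e+00  2.59098750e-03 -3.14054509e+00]
0.72 [315. 203.] (289, 176, 53, 55)
[(array([642., 266.,  51.]), 0.76)] [(array([470.,  42.,  78.]), 0.98)]
[(array([641., 263.,  47.]), 0.63)] []
```

View pics/s5.png

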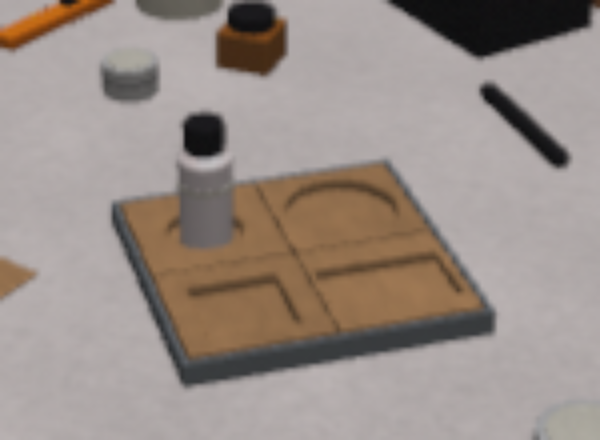

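View pics/c5.png

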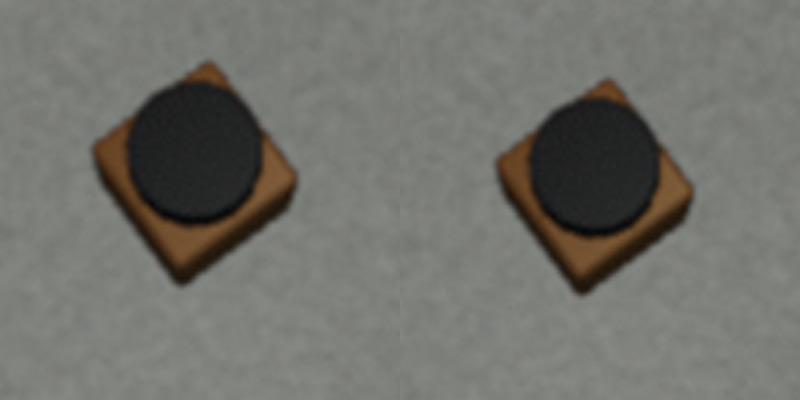

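The bottle stands in its recess. In the ortho picture the jar's top corners are (210,62), (95,150) and (296,180), which puts the jar at about (647,266.5) with edges at 37°/-53°. So I'll spin -53°.

```bash
python3 -m crank '[{"offset":[0.01,0,-0.02],"spin":-7},{"offset":[0.02,-0.001,-0.04],"spin":-14},{"offset":[0.03,-0.002,-0.06],"spin":-21},{"offset":[0.038,-0.0025,-0.08],"spin":-28},{"offset":[0.038,-0.0025,-0.1],"spin":-35},{"offset":[0.038,-0.0025,-0.11],"spin":-42},{"offset":[0.038,-0.0025,-0.11],"spin":-49},{"offset":[0.038,-0.0025,-0.11],"spin":-53}]' 1
python3 -m crank '[{"offset":[0,0,-0.02],"spin":0},{"offset":[0,0,-0.04],"spin":0},{"offset":[0,0,-0.06],"spin":0},{"offset":[0,0,-0.075],"spin":0},{"offset":[0,0,-0.085],"spin":0},{"offset":[0,0,-0.089],"spin":0},{"offset":[0,0,-0.089],"spin":0},{"offset":[0,0,-0.089],"spin":0}]'
python3 -c "
from h import *
s=manip.read_state();print(s['eef_pos'],s['eef_rot'])
s,p=shot('wrist','w6')"
```

```text
clock: 11.67
eef_pos: [647.1, 265.6, 102.8]
eef_rot: [-3.141, 0.003, 2.209]
wrist_force: [0.1, -0.1, 0.8]
finger_gap: 94.2
clock: 12.33
eef_pos: [647.6, 265.7, 14.8]
eef_rot: [3.141, 0.004, 2.209]
wrist_force: [-0.3, -0.3, 0.9]
finger_gap: 93.9
[647.56421558 265.71721329  14.76608701] [3.1414182  0.00358676 2.2091127 ]
```

View pics/w6.png

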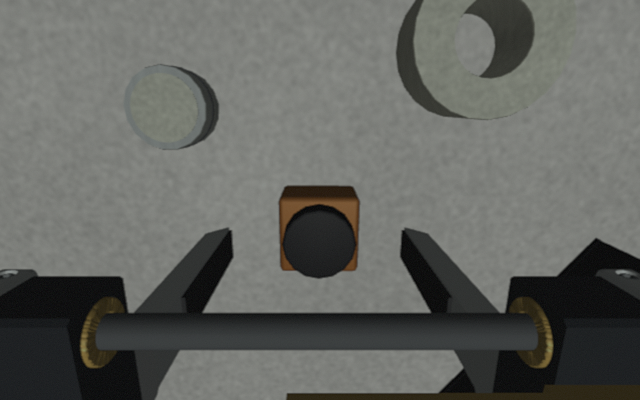

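The jar is square with the jaws and centred. Grip and lift.

```bash
python3 -m crank '[{"offset":[0,0,-0.001],"spin":0},{"offset":[0,0,-0.001],"spin":0},{"offset":[0,0,-0.001],"spin":0},{"offset":[0,0,-0.001],"spin":0},{"offset":[0,0,-0.001],"spin":0},{"offset":[0,0,-0.001],"spin":0},{"offset":[0,0,-0.001],"spin":0},{"offset":[0,0,-0.001],"spin":0}]' 0 30
python3 -m crank '[{"offset":[0,0,0],"spin":0},{"offset":[0,0,0.01],"spin":0},{"offset":[0,0,0.03],"spin":0},{"offset":[0,0,0.05],"spin":0},{"offset":[0,0,0.08],"spin":0},{"offset":[0,0,0.11],"spin":0},{"offset":[0,0,0.13],"spin":0},{"offset":[0,0,0.13],"spin":0}]'
python3 -c "
from h import *
s,p=shot('wrist','w7');wcam(s,p);print(s['eef_pos'],s['eef_rot'],s['wrist_force'])
print([(np.round(d['location']),d['conf']) for d in manip.search_frame(p,'square_jar')])"
```

```text
clock: 13.05
eef_pos: [647.7, 265.8, 14.1]
eef_rot: [3.141, 0.004, 2.209]
wrist_force: [-0.2, 0.1, 0.4]
finger_gap: 44.4
clock: 13.72
eef_pos: [649.3, 266.4, 150.2]
eef_rot: [3.133, 0.006, 2.209]
wrist_force: [0.5, -0.8, -1.3]
finger_gap: 39.7
[649.32829931 266.37562897 150.24160521] [3.1333524  0.00605954 2.20917028] [ 0.47584707 -0.81002836 -1.32547512]
[(array([648., 272., 187.]), 0.65)]
```

View pics/w7.png

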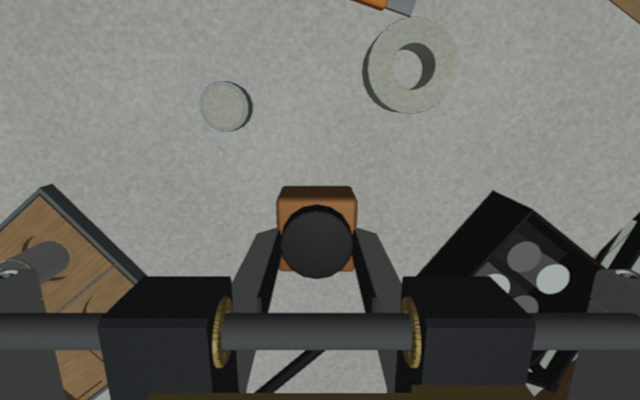

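The jar is held level, unshifted in the hand. Carry it to its recess (442,-68.5) with a spin of -51°.

```bash
python3 -m crank '[{"offset":[-0.006,-0.01,0],"spin":-3},{"offset":[-0.019,-0.031,0],"spin":-7},{"offset":[-0.034,-0.055,0],"spin":-11},{"offset":[-0.05,-0.081,0],"spin":-15},{"offset":[-0.066,-0.107,0],"spin":-19},{"offset":[-0.082,-0.133,0],"spin":-23},{"offset":[-0.098,-0.159,0],"spin":-27},{"offset":[-0.114,-0.185,0],"spin":-31}]'
python3 -m crank '[{"offset":[-0.014,-0.024,0],"spin":-4},{"offset":[-0.03,-0.05,0],"spin":-8},{"offset":[-0.046,-0.076,0],"spin":-12},{"offset":[-0.062,-0.102,0],"spin":-15},{"offset":[-0.077,-0.126,0],"spin":-18},{"offset":[-0.087,-0.141,0],"spin":-20},{"offset":[-0.093,-0.15,-0.01],"spin":-20},{"offset":[-0.093,-0.15,-0.02],"spin":-20}]'
python3 -m crank '[{"offset":[0,0,-0.01],"spin":0},{"offset":[0,0,-0.025],"spin":0},{"offset":[0,0,-0.04],"spin":0},{"offset":[0,0,-0.055],"spin":0},{"offset":[0,0,-0.065],"spin":0},{"offset":[0,0,-0.07],"spin":0},{"offset":[0,0,-0.07],"spin":0},{"offset":[0,0,-0.07],"spin":0}]'
python3 -c "
from h import *
s,p=shot('wrist','w8');wcam(s,p);print(s['eef_pos'],s['eef_rot'],s['wrist_force'])"
```

```text
clock: 14.48
eef_pos: [531.8, 79.6, 142.5]
eef_rot: [-3.14, 0.004, 1.665]
wrist_force: [1.2, -0.9, -1.3]
finger_gap: 39.8
clock: 15.15
eef_pos: [437.4, -71.5, 121.2]
eef_rot: [-3.138, 0.004, 1.314]
wrist_force: [-0.1, 0.3, -1.2]
finger_gap: 39.9
clock: 15.82
eef_pos: [437.4, -71.3, 51.1]
eef_rot: [-3.138, 0.004, 1.314]
wrist_force: [-0.8, 0.2, -1.2]
finger_gap: 39.9
[437.41461333 -71.32961471  51.11766403] [-3.13795589  0.00419668  1.31405471] [-0.81817357  0.16547992 -1.24454479]
```

View pics/w8.png

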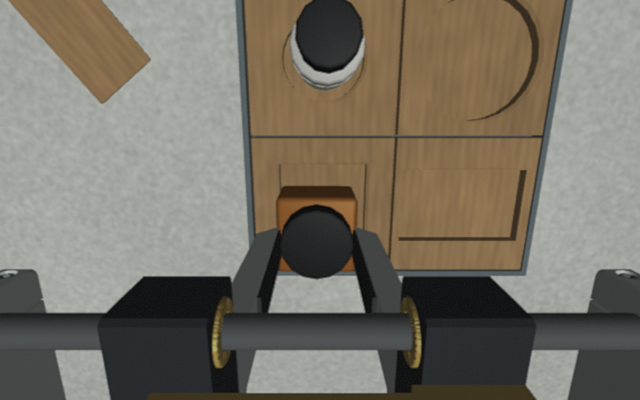

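The jar sits about 6 px left of the recess centre (317 vs 323), which agrees with my computed offset of (+4.5,+3) mm. Correct and lower.

```bash
python3 -m crank '[{"offset":[0.0045,0.003,0],"spin":0},{"offset":[0.0045,0.003,-0.006],"spin":0},{"offset":[0.0045,0.003,-0.012],"spin":0},{"offset":[0.0045,0.003,-0.018],"spin":0},{"offset":[0.0045,0.003,-0.022],"spin":0},{"offset":[0.0045,0.003,-0.025],"spin":0},{"offset":[0.0045,0.003,-0.027],"spin":0},{"offset":[0.0045,0.003,-0.027],"spin":0}]'
python3 -m crank '[{"offset":[0,0,-0.0005],"spin":0},{"offset":[0,0,-0.001],"spin":0},{"offset":[0,0,-0.001],"spin":0},{"offset":[0,0,-0.001],"spin":0},{"offset":[0,0,-0.001],"spin":0},{"offset":[0,0,-0.001],"spin":0},{"offset":[0,0,-0.001],"spin":0},{"offset":[0,0,-0.001],"spin":0}]'
```

```text
clock: 16.53
eef_pos: [441.9, -68.4, 24.1]
eef_rot: [-3.138, 0.004, 1.314]
wrist_force: [0.6, -0.3, -1.5]
finger_gap: 39.7
clock: 17.2
eef_pos: [442.0, -68.4, 23.1]
eef_rot: [-3.138, 0.004, 1.314]
wrist_force: [0.1, -0.1, -0.7]
finger_gap: 39.6
```

```bash
python3 -m crank '[{"offset":[0,0,-0.001],"spin":0},{"offset":[0,0,-0.001],"spin":0},{"offset":[0,0,-0.001],"spin":0},{"offset":[0,0,-0.001],"spin":0},{"offset":[0,0,-0.001],"spin":0},{"offset":[0,0,-0.001],"spin":0},{"offset":[0,0,-0.001],"spin":0},{"offset":[0,0,-0.001],"spin":0}]' 0.8
python3 -m crank '[{"offset":[0,0,0.02],"spin":0},{"offset":[0,0,0.05],"spin":0},{"offset":[0,0,0.08],"spin":-4},{"offset":[0,0,0.11],"spin":-10},{"offset":[0,-0.02,0.14],"spin":-16},{"offset":[0.01,-0.05,0.17],"spin":-22},{"offset":[0.02,-0.08,0.19],"spin":-28},{"offset":[0.03,-0.11,0.19],"spin":-34}]' 1
python3 -m crank '[{"offset":[0.01,-0.03,0],"spin":-6},{"offset":[0.02,-0.06,0],"spin":-11},{"offset":[0.03,-0.09,0],"spin":-11},{"offset":[0.04,-0.11,0],"spin":-11},{"offset":[0.05,-0.12,0],"spin":-11},{"offset":[0.05,-0.12,0],"spin":-11},{"offset":[0.05,-0.12,0],"spin":-11},{"offset":[0.05,-0.12,0],"spin":-11}]'
python3 - <<'E'
from h import *
s,p=shot("wrist"); wcam(s,p); q=shot("top")[1]
print(s["eef_pos"],s["eef_rot"])
for n,z in(("large_tin",28),("short_bottle",62),("soap_carton",32)):
  A=manip.masks_of(p,n);B=manip.masks_of(q,n)
  for a in A: print(n,"w",a["conf"],np.round(cen(a["mask"])),plane(p,[cen(a["mask"])],z))
  for a in B: print(n,"t",a["conf"],np.round(cen(a["mask"])),plane(q,[cen(a["mask"])],z))
cv2.imwrite("pics/c9.png",np.hstack([cv2.resize(p["pixels"][:,:,::-1],(560,350)),cv2.resize(rect(p,(537,-302),28,60,5),(240,240))[:,:].copy() if 0 else np.vstack([cv2.resize(rect(p,(537,-302),28,60,5),(240,240)),np.zeros((110,240,3),np.uint8)])]))
sd=shot("side")[1]; cv2.imwrite("pics/s9.png",cv2.resize(sd["pixels"][150:260,260:410,::-1],(600,440)))
E
```

```text
clock: 17.87
eef_pos: [442.0, -68.4, 22.1]
eef_rot: [-3.138, 0.004, 1.314]
wrist_force: [0.5, -0.2, -0.1]
finger_gap: 75.3
clock: 18.53
eef_pos: [473.6, -180.4, 217.0]
eef_rot: [3.138, 0.001, 0.716]
wrist_force: [-0.0, -0.1, 1.5]
finger_gap: 94.1
clock: 19.2
eef_pos: [523.3, -299.7, 217.0]
eef_rot: [3.139, 0.001, 0.524]
wrist_force: [-0.4, -0.1, 0.4]
finger_gap: 93.8
[ 523.29870235 -299.70168103  216.97201259] [3.13852716e+00 1.31516160e-03 5.24296268e-01]
large_tin w 0.58 [327. 159.] [[ 543.33513856 -304.00924162]]
short_bottle w 0.96 [353.  57.] [[ 647.45720869 -271.07793977]]
short_bottle t 0.8 [397. 126.] [[ 641.27537249 -263.91891009]]
soap_carton w 0.78 [255. 369.] [[ 248.93806423 -364.20542974]]
soap_carton w 0.31 [45. 65.] [[480.3044524    8.71315873]]
soap_carton t 0.5 [441. 284.] [[ 233.43691263 -376.63230585]]
```

View pics/c9.png

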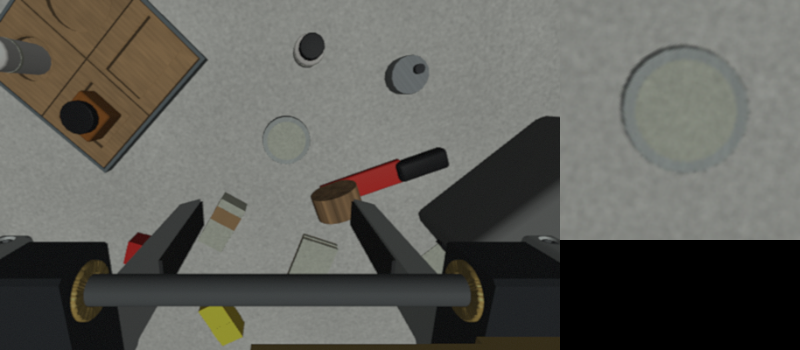

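View pics/s9.png

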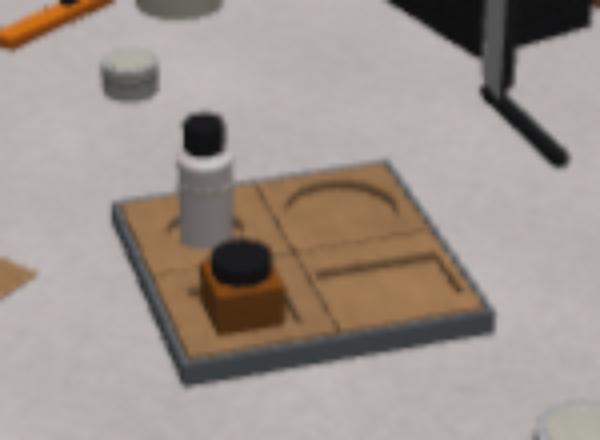

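The jar sits in its recess. Tin centre is about (542,-304), with the short bottle well clear. Descend and grip the tin low; I'll release it a few mm above the recess floor so the tips clear the insert.

```bash
python3 -m crank '[{"offset":[0.01,-0.002,-0.02],"spin":0},{"offset":[0.019,-0.004,-0.05],"spin":0},{"offset":[0.019,-0.004,-0.08],"spin":0},{"offset":[0.019,-0.004,-0.11],"spin":0},{"offset":[0.019,-0.004,-0.14],"spin":0},{"offset":[0.019,-0.004,-0.16],"spin":0},{"offset":[0.019,-0.004,-0.17],"spin":0},{"offset":[0.019,-0.004,-0.17],"spin":0}]' 1
python3 - <<'E'
from h import *
s,p=shot("wrist"); wcam(s,p)
print(s["eef_pos"],s["eef_rot"])
for a in manip.masks_of(p,"large_tin"):
  x=np.float32(np.argwhere(a["mask"])[:,::-1]); print(a["conf"],cen(a["mask"]),plane(p,[cen(a["mask"])],28),cv2.minEnclosingCircle(x))
print([(np.round(d["location"]),d["conf"]) for d in manip.search_frame(p,"large_tin")])
E
```

```text
clock: 20.32
eef_pos: [541.7, -303.7, 45.1]
eef_rot: [3.141, 0.003, 0.524]
wrist_force: [-0.4, -0.1, 0.7]
finger_gap: 94.1
[ 541.70511459 -303.72441894   45.10320773] [3.14104248e+00 2.70571263e-03 5.24036990e-01]
0.7 (np.float64(316.76534564958286), np.float64(213.83909415971394)) [[ 544.85251598 -303.01878245]] ((316.58349609375, 213.4883270263672), 46.9522819519043)
0.61 (np.float64(197.09578913532627), np.float64(369.2208293153327)) [[ 388.7807273  -285.79576233]] ((194.5, 353.5), 55.52036666870117)
[(array([ 544., -303.,   32.]), 0.7)]
```

```bash
python3 -m crank '[{"offset":[0.002,0,-0.01],"spin":0},{"offset":[0.002,0,-0.02],"spin":0},{"offset":[0.002,0,-0.03],"spin":0},{"offset":[0.002,0,-0.036],"spin":0},{"offset":[0.002,0,-0.039],"spin":0},{"offset":[0.002,0,-0.039],"spin":0},{"offset":[0.002,0,-0.039],"spin":0},{"offset":[0.002,0,-0.039],"spin":0}]' 1
python3 -m crank '[{"offset":[0,0,0],"spin":0},{"offset":[0,0,0],"spin":0},{"offset":[0,0,0],"spin":0},{"offset":[0,0,0],"spin":0},{"offset":[0,0,0],"spin":0},{"offset":[0,0,0],"spin":0},{"offset":[0,0,0],"spin":0},{"offset":[0,0,0],"spin":0}]' 0 25
python3 -m crank '[{"offset":[0,0,0],"spin":0},{"offset":[0,0,0],"spin":0},{"offset":[0,0,0],"spin":0},{"offset":[0,0,0],"spin":0},{"offset":[0,0,0.005],"spin":0},{"offset":[0,0,0.015],"spin":0},{"offset":[0,0,0.02],"spin":0},{"offset":[0,0,0.02],"spin":0}]'
python3 - <<'E'
from h import *
s,p=shot("wrist"); wcam(s,p)
print(s["eef_pos"],s["wrist_force"])
for a in manip.masks_of(p,"large_tin")[:1]: print(a["conf"],cen(a["mask"]),plane(p,[cen(a["mask"])],s["eef_pos"][2]+22),cv2.boundingRect(a["mask"].astype(np.uint8)))
E
```

```text
clock: 21.13
eef_pos: [545.5, -304.9, 10.2]
eef_rot: [3.135, -0.0, 0.524]
wrist_force: [-0.4, -0.3, -0.7]
finger_gap: 93.8
clock: 21.8
eef_pos: [545.5, -304.9, 10.3]
eef_rot: [3.135, -0.0, 0.524]
wrist_force: [-0.2, -0.2, 0.6]
finger_gap: 44.1
clock: 22.47
eef_pos: [546.4, -305.4, 32.3]
eef_rot: [3.133, -0.002, 0.524]
wrist_force: [-0.2, -1.0, 0.2]
finger_gap: 0.8
[ 546.39297233 -305.38284195   32.31941098] [-0.18863238 -1.01701011  0.21098356]
0.71 (np.float64(308.9784131793221), np.float64(213.64078772959667)) [[ 557.90278307 -294.41438334]] (263, 175, 97, 91)
```

The gripper closed to 0.8 mm without the tin, so I need to see what happened.

Run:
```python
from h import *
s,p=shot("wrist"); q=shot("side")[1]
a=cv2.resize(p["pixels"][:,:,::-1],(480,300)); b=cv2.resize(q["pixels"][190:320,340:500,::-1],(320,260))
c=np.zeros((600,800,3),np.uint8); c[:300,:480]=a; c[:260,480:]=b
c[300:600,:480]=cv2.resize(p["pixels"][140:340,160:480,::-1],(480,300))
t=shot("top")[1]; c[300:600,480:]=cv2.resize(t["pixels"][90:240,340:500,::-1],(320,300))
cv2.imwrite("pics/m10.png",c); print(manip.hold_point_z, s["joints"])
```

```text
18.8 [-0.56693916  0.60797465  1.43509267 -0.00297974  1.09205516  0.48118029]
```

View pics/m10.png

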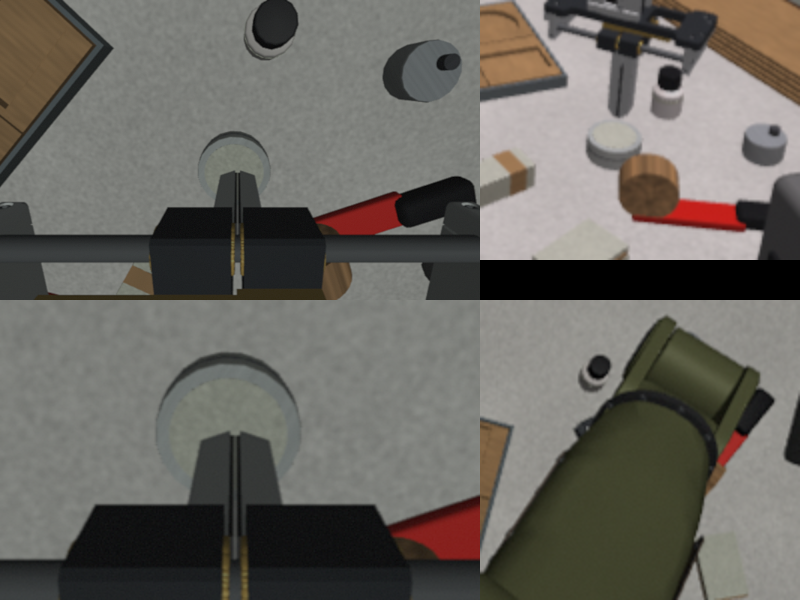

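The side view shows the shut tips about 20 mm above where the TCP reading puts them: the projected TCP falls at v≈256 and the tip is seen at about 247. The wrist picture agrees, since the tip at v≈228 fits a point 20 mm behind the TCP. So the real tips are roughly 20 mm higher than the reading, which also explains the jar being held by its lid. I'll reopen and go lower in small steps, watching the force.

```bash
python3 -m crank '[{"offset":[0,0,0],"spin":0},{"offset":[0,0,0],"spin":0},{"offset":[0,0,0],"spin":0},{"offset":[0,0,0],"spin":0},{"offset":[0,0,0],"spin":0},{"offset":[0,0,0],"spin":0},{"offset":[0,0,0],"spin":0},{"offset":[0,0,0],"spin":0}]' 1
python3 -m crank '[{"offset":[-0.001,0.001,-0.005],"spin":0},{"offset":[-0.002,0.002,-0.01],"spin":0},{"offset":[-0.002,0.002,-0.015],"spin":0},{"offset":[-0.002,0.002,-0.018],"spin":0},{"offset":[-0.002,0.002,-0.018],"spin":0},{"offset":[-0.002,0.002,-0.018],"spin":0},{"offset":[-0.002,0.002,-0.018],"spin":0},{"offset":[-0.002,0.002,-0.018],"spin":0}]' 1
python3 -m crank '[{"offset":[0,0,-0.003],"spin":0},{"offset":[0,0,-0.005],"spin":0},{"offset":[0,0,-0.005],"spin":0},{"offset":[0,0,-0.005],"spin":0},{"offset":[0,0,-0.005],"spin":0},{"offset":[0,0,-0.005],"spin":0},{"offset":[0,0,-0.005],"spin":0},{"offset":[0,0,-0.005],"spin":0}]'
python3 -c "
from h import *
s,p=shot('wrist');wcam(s,p);print(s['eef_pos'],s['eef_rot'],s['wrist_force'],s['joints'])
for a in manip.masks_of(p,'large_tin')[:1]: print(plane(p,[cen(a['mask'])],28),cv2.boundingRect(a['mask'].astype(np.uint8)))"
```

```text
clock: 23.38
eef_pos: [545.4, -304.8, 30.0]
eef_rot: [3.136, -0.0, 0.524]
wrist_force: [0.2, -1.0, 0.5]
finger_gap: 50.6
clock: 24.05
eef_pos: [543.5, -302.9, 12.2]
eef_rot: [3.135, -0.0, 0.524]
wrist_force: [-0.3, -0.0, -0.4]
finger_gap: 94.1
clock: 24.72
eef_pos: [543.6, -302.9, 7.3]
eef_rot: [3.135, -0.0, 0.524]
wrist_force: [0.4, 0.6, -1.0]
finger_gap: 94.0
[ 543.55811123 -302.92061696    7.28493933] [ 3.13534145e+00 -2.73755800e-04  5.24026653e-01] [ 0.36264687  0.6058915  -1.03741716] [-0.56600257  0.63336859  1.45568899 -0.00305846  1.04686792  0.48229056]
[[ 545.30563823 -302.61156028]] (262, 180, 109, 112)
```

```bash
python3 -m crank '[{"offset":[0.001,0,-0.002],"spin":0},{"offset":[0.001,0,-0.004],"spin":0},{"offset":[0.001,0,-0.006],"spin":0},{"offset":[0.001,0,-0.007],"spin":0},{"offset":[0.001,0,-0.007],"spin":0},{"offset":[0.001,0,-0.007],"spin":0},{"offset":[0.001,0,-0.007],"spin":0},{"offset":[0.001,0,-0.007],"spin":0}]'
python3 -m crank '[{"offset":[0,0,-0.002],"spin":0},{"offset":[0,0,-0.004],"spin":0},{"offset":[0,0,-0.006],"spin":0},{"offset":[0,0,-0.007],"spin":0},{"offset":[0,0,-0.007],"spin":0},{"offset":[0,0,-0.007],"spin":0},{"offset":[0,0,-0.007],"spin":0},{"offset":[0,0,-0.007],"spin":0}]'
```

```text
clock: 25.48
eef_pos: [544.6, -302.9, 0.4]
eef_rot: [3.135, -0.0, 0.524]
wrist_force: [1.2, 0.0, 0.7]
finger_gap: 93.9
clock: 26.15
eef_pos: [544.7, -303.0, -6.6]
eef_rot: [3.135, -0.0, 0.524]
wrist_force: [0.7, -0.1, -0.2]
finger_gap: 94.0
```

```bash
python3 -m crank '[{"offset":[0,0,0],"spin":0},{"offset":[0,0,0],"spin":0},{"offset":[0,0,0],"spin":0},{"offset":[0,0,0],"spin":0},{"offset":[0,0,0],"spin":0},{"offset":[0,0,0],"spin":0},{"offset":[0,0,0],"spin":0},{"offset":[0,0,0],"spin":0}]' 0.55 25
```

```text
clock: 26.82
eef_pos: [544.7, -302.9, -6.5]
eef_rot: [3.135, -0.0, 0.524]
wrist_force: [0.5, 0.3, 0.6]
finger_gap: 62.9
```

It stopped at 62.9 mm, so it has the tin. Lift and check.

```bash
python3 -m crank '[{"offset":[0,0,0.005],"spin":0},{"offset":[0,0,0.015],"spin":0},{"offset":[0,0,0.03],"spin":0},{"offset":[0,0,0.05],"spin":0},{"offset":[0,0,0.07],"spin":0},{"offset":[0,0,0.085],"spin":0},{"offset":[0,0,0.09],"spin":0},{"offset":[0,0,0.09],"spin":0}]' 0 25
python3 -c "
from h import *
s,p=shot('wrist');wcam(s,p);print(s['eef_pos'],s['eef_rot'],s['wrist_force'])
for a in manip.masks_of(p,'large_tin')[:1]: print(plane(p,[cen(a['mask'])],s['eef_pos'][2]+34),cv2.boundingRect(a['mask'].astype(np.uint8)))"
python3 -m crank '[{"offset":[0,0.01,0],"spin":0},{"offset":[0.002,0.03,0],"spin":0},{"offset":[0.004,0.055,0],"spin":0},{"offset":[0.006,0.085,0],"spin":0},{"offset":[0.008,0.115,0],"spin":0},{"offset":[0.01,0.145,0],"spin":0},{"offset":[0.012,0.175,0],"spin":0},{"offset":[0.014,0.205,0],"spin":0}]'
python3 -m crank '[{"offset":[0.002,0.03,0],"spin":0},{"offset":[0.004,0.06,0],"spin":0},{"offset":[0.005,0.085,0],"spin":0},{"offset":[0.006,0.1,0],"spin":0},{"offset":[0.006,0.102,-0.01],"spin":0},{"offset":[0.006,0.102,-0.03],"spin":0},{"offset":[0.006,0.102,-0.05],"spin":0},{"offset":[0.006,0.102,-0.05],"spin":0}]'
python3 -c "
from h import *
s,p=shot('wrist','w11');wcam(s,p);print(s['eef_pos'],s['eef_rot'],s['wrist_force'])
for n,z in(('large_tin',s['eef_pos'][2]+34),('insert_tin',19),('insert_soap',19)):
  for a in manip.masks_of(p,n)[:1]: print(n,a['conf'],plane(p,[cen(a['mask'])],z),cv2.boundingRect(a['mask'].astype(np.uint8)))"
```

```text
clock: 27.48
eef_pos: [545.3, -303.3, 85.3]
eef_rot: [3.133, -0.002, 0.524]
wrist_force: [0.1, 0.1, -0.3]
finger_gap: 63.4
[ 545.25406113 -303.31282765   85.31217537] [ 3.13266698e+00 -1.71773529e-03  5.24008961e-01] [ 0.14529254  0.08011681 -0.27299196]
[[ 546.14145312 -303.00785807]] (259, 187, 116, 118)
clock: 28.25
eef_pos: [557.6, -95.6, 81.9]
eef_rot: [3.137, 0.001, 0.524]
wrist_force: [1.1, 0.5, -0.8]
finger_gap: 63.1
clock: 28.92
eef_pos: [560.7, 6.4, 27.3]
eef_rot: [3.141, 0.007, 0.524]
wrist_force: [0.4, -0.9, -1.2]
finger_gap: 62.9
[560.6733464    6.37451282  27.25295734] [3.14077428 0.00709628 0.52406584] [ 0.39828568 -0.90482264 -1.1884114 ]
large_tin 0.55 [[561.93773971   6.48371426]] (259, 187, 116, 118)
insert_tin 0.71 [[488.39334199  29.01649479]] (166, 221, 156, 172)
insert_soap 0.57 [[551.57810166 -76.48521351]] (328, 219, 156, 172)
```

```bash
python3 -m crank '[{"offset":[0.0035,-0.003,0],"spin":0},{"offset":[0.0035,-0.003,-0.005],"spin":0},{"offset":[0.0035,-0.003,-0.010],"spin":0},{"offset":[0.0035,-0.003,-0.015],"spin":0},{"offset":[0.0035,-0.003,-0.019],"spin":0},{"offset":[0.0035,-0.003,-0.022],"spin":0},{"offset":[0.0035,-0.003,-0.0235],"spin":0},{"offset":[0.0035,-0.003,-0.0235],"spin":0}]'
python3 -m crank '[{"offset":[0,0,0],"spin":0},{"offset":[0,0,0],"spin":0},{"offset":[0,0,0],"spin":0},{"offset":[0,0,0],"spin":0},{"offset":[0,0,0],"spin":0},{"offset":[0,0,0],"spin":0},{"offset":[0,0,0],"spin":0},{"offset":[0,0,0],"spin":0}]' 0.85
python3 -m crank '[{"offset":[0,0,0.02],"spin":0},{"offset":[0,0,0.05],"spin":0},{"offset":[0,0,0.08],"spin":0},{"offset":[0,0,0.11],"spin":0},{"offset":[0,0,0.14],"spin":0},{"offset":[0,-0.03,0.17],"spin":0},{"offset":[-0.02,-0.06,0.2],"spin":0},{"offset":[-0.04,-0.09,0.21],"spin":0}]' 1
python3 -m crank '[{"offset":[-0.02,-0.03,0],"spin":0},{"offset":[-0.04,-0.06,0],"spin":0},{"offset":[-0.06,-0.09,0],"spin":0},{"offset":[-0.08,-0.12,0],"spin":0},{"offset":[-0.1,-0.15,0],"spin":0},{"offset":[-0.12,-0.18,0],"spin":0},{"offset":[-0.135,-0.2,0],"spin":0},{"offset":[-0.135,-0.2,0],"spin":0}]'
python3 - <<'E'
from h import *
s,p=shot("wrist"); wcam(s,p); print(s["eef_pos"],s["eef_rot"])
for a in manip.masks_of(p,"soap_carton"):
  print(a["conf"],cen(a["mask"]),plane(p,[cen(a["mask"])],32),cv2.boundingRect(a["mask"].astype(np.uint8)),p["pixels"][a["mask"]].mean(0).round(),cv2.minAreaRect(np.float32(plane(p,np.argwhere(a["mask"])[:,::-1],32))))
print([(np.round(d["location"]),d["conf"]) for d in manip.search_frame(p,"soap_carton")])
q=shot("top")[1]; 
for n in ("large_tin","square_jar","tall_bottle"): print(n,[(np.round(d["location"]),d["conf"]) for d in manip.search_frame(q,n)])
cv2.imwrite("pics/soap.png",rect(p,(388,-288),32,60,5)); cv2.imwrite("pics/q12.png",q["pixels"][:,:,::-1])
# soap body: bright-or-brown non-gray... keep both
E
```

```text
clock: 29.78
eef_pos: [567.2, 3.2, 8.8]
eef_rot: [3.137, 0.001, 0.524]
wrist_force: [-0.6, 0.4, -1.3]
finger_gap: 63.2
clock: 30.45
eef_pos: [567.2, 3.2, 8.8]
eef_rot: [3.137, 0.001, 0.524]
wrist_force: [-0.0, -0.7, -0.1]
finger_gap: 80.2
clock: 31.12
eef_pos: [528.5, -86.3, 221.5]
eef_rot: [3.134, -0.002, 0.525]
wrist_force: [1.0, -1.2, -0.3]
finger_gap: 94.4
clock: 31.78
eef_pos: [391.2, -289.1, 221.5]
eef_rot: [3.134, -0.001, 0.522]
wrist_force: [0.3, -0.4, 0.1]
finger_gap: 94.1
[ 391.21654959 -289.12511548  221.52966865] [ 3.13392400e+00 -1.44214377e-03  5.21903225e-01]
0.89 (np.float64(305.4195688225539), np.float64(288.7418463239359)) [[ 254.41466575 -354.3359634 ]] (280, 260, 53, 53) [112. 112.  40.] ((251.33773803710938, -357.45794677734375), (83.2457275390625, 46.16706085205078), 59.282161712646484)
0.75 (np.float64(95.8958543983822), np.float64(10.437815975733063)) [[426.72585214  -6.66801709]] (65, 0, 59, 31) [96. 78. 55.] ((422.70184326171875, -8.60605239868164), (28.43816566467285, 59.66398620605469), 30.034412384033203)
0.67 (np.float64(227.28044123886295), np.float64(210.8353839626644)) [[ 298.61218968 -221.37818806]] (193, 187, 70, 51) [110.  32.  31.] ((297.8881530761719, -221.28524780273438), (50.336124420166016, 76.075439453125), 12.015946388244629)
0.57 (np.float64(312.6582338902148), np.float64(169.23770883054894)) [[ 393.70582394 -285.43128756]] (285, 135, 57, 69) [109. 106.  93.] ((392.57830810546875, -285.54949951171875), (39.29643630981445, 75.64212036132812), 89.51976776123047)
[(array([ 250., -352.,   33.]), 0.85), (array([ 395., -285.,   35.]), 0.79), (array([ 296., -223.,   37.]), 0.69)]
large_tin [(array([565.,   4.,  37.]), 0.6)]
square_jar [(array([441., -64.,  57.]), 0.77)]
tall_bottle [(array([465.,  28.,  82.]), 0.57)]
```

Top-camera heights look right: tin top 37, jar lid 57. Soap is at (393,-285.5) with its long axis at about -0.5°, measuring 75.6 x 39.3 mm. The colour tells it from the red and yellow blocks.

```bash
python3 -m crank '[{"offset":[0.002,0.0035,-0.02],"spin":-6},{"offset":[0.002,0.0035,-0.05],"spin":-12},{"offset":[0.002,0.0035,-0.08],"spin":-18},{"offset":[0.002,0.0035,-0.11],"spin":-24},{"offset":[0.002,0.0035,-0.14],"spin":-30},{"offset":[0.002,0.0035,-0.16],"spin":-30.5},{"offset":[0.002,0.0035,-0.17],"spin":-30.5},{"offset":[0.002,0.0035,-0.17],"spin":-30.5}]' 1
python3 - <<'E'
from h import *
s,p=shot("wrist"); wcam(s,p); print(s["eef_pos"],s["eef_rot"])
for a in manip.masks_of(p,"soap_carton"):
  print(a["conf"],cen(a["mask"]),plane(p,[cen(a["mask"])],32),cv2.boundingRect(a["mask"].astype(np.uint8)),p["pixels"][a["mask"]].mean(0).round(),cv2.minAreaRect(np.float32(plane(p,np.argwhere(a["mask"])[:,::-1],32))))
E
```

```text
clock: 32.8
eef_pos: [395.5, -281.0, 49.8]
eef_rot: [3.136, 0.0, -0.004]
wrist_force: [-0.5, -0.2, 1.4]
finger_gap: 93.9
[ 395.54689919 -281.04289821   49.80190787] [ 3.13636665e+00  4.60581116e-04 -3.51134839e-03]
0.97 (np.float64(405.60335842501445), np.float64(373.6716850028952)) [[ 267.27548503 -351.27445302]] (361, 349, 102, 45) [89. 85. 30.] ((269.30987548828125, -356.8194580078125), (81.58197784423828, 40.97356414794922), 89.46131134033203)
0.91 (np.float64(322.5554245283019), np.float64(217.93514150943398)) [[ 395.79193273 -286.04629589]] (295, 165, 58, 108) [107. 104.  91.] ((393.78363037109375, -286.0743103027344), (38.293121337890625, 77.72712707519531), 89.2676773071289)
0.58 (np.float64(240.17587939698493), np.float64(341.5782759953614)) [[ 297.52333893 -223.57156273]] (190, 296, 101, 79) [97. 27. 26.] ((302.1835021972656, -222.87876892089844), (56.12391662597656, 80.5901870727539), 12.117889404296875)
```

```bash
python3 -m crank '[{"offset":[-0.001,-0.005,-0.01],"spin":0},{"offset":[-0.001,-0.005,-0.02],"spin":0},{"offset":[-0.001,-0.005,-0.03],"spin":0},{"offset":[-0.001,-0.005,-0.04],"spin":0},{"offset":[-0.001,-0.005,-0.048],"spin":0},{"offset":[-0.001,-0.005,-0.054],"spin":0},{"offset":[-0.001,-0.005,-0.056],"spin":0},{"offset":[-0.001,-0.005,-0.056],"spin":0}]' 1
python3 -m crank '[{"offset":[0,0,0],"spin":0},{"offset":[0,0,0],"spin":0},{"offset":[0,0,0],"spin":0},{"offset":[0,0,0],"spin":0},{"offset":[0,0,0],"spin":0},{"offset":[0,0,0],"spin":0},{"offset":[0,0,0],"spin":0},{"offset":[0,0,0],"spin":0}]' 0 20
python3 -m crank '[{"offset":[0,0,0],"spin":0},{"offset":[0,0,0],"spin":0},{"offset":[0,0,0.01],"spin":0},{"offset":[0,0,0.03],"spin":0},{"offset":[0,0,0.05],"spin":0},{"offset":[0,0,0.07],"spin":0},{"offset":[0,0,0.09],"spin":0},{"offset":[0,0,0.09],"spin":0}]'
python3 - <<'E'
from h import *
s,p=shot("wrist"); wcam(s,p); print(s["eef_pos"],s["eef_rot"],s["wrist_force"])
for a in manip.masks_of(p,"soap_carton"):
  z=s["eef_pos"][2]+38
  print(a["conf"],cen(a["mask"]),plane(p,[cen(a["mask"])],z),p["pixels"][a["mask"]].mean(0).round(),cv2.minAreaRect(np.float32(plane(p,np.argwhere(a["mask"])[:,::-1],z))))
E
```

```text
clock: 33.57
eef_pos: [395.4, -287.0, -4.2]
eef_rot: [3.134, -0.002, -0.004]
wrist_force: [0.0, 1.3, -0.2]
finger_gap: 94.3
clock: 34.23
eef_pos: [395.4, -287.0, -4.2]
eef_rot: [3.134, -0.002, -0.004]
wrist_force: [0.0, -0.1, -0.0]
finger_gap: 43.8
clock: 34.9
eef_pos: [396.8, -288.1, 90.0]
eef_rot: [3.131, -0.007, -0.004]
wrist_force: [0.8, 0.0, 0.3]
finger_gap: 37.7
[ 396.81023623 -288.11592568   89.96519025] [ 3.13057669 -0.00654603 -0.00386942] [0.84660488 0.03142166 0.26499862]
0.94 (np.float64(365.797131147541), np.float64(359.98155737704917)) [[ 328.37667049 -316.71184176]] [132. 131.  46.] ((326.8419494628906, -316.0437927246094), (17.110353469848633, 15.64140796661377), 2.3136465549468994)
0.73 (np.float64(316.4579330729442), np.float64(244.73081389211444)) [[ 400.15573494 -288.34823104]] [114. 111.  97.] ((397.4883117675781, -288.34954833984375), (38.95720672607422, 75.99128723144531), 89.63623046875)
0.65 (np.float64(277.7731092436975), np.float64(300.1806722689076)) [[ 367.69303818 -266.91647224]] [86. 28. 26.] ((369.21868896484375, -266.56805419921875), (5.541136741638184, 17.85879135131836), 87.9522933959961)
```

Held (37.7 mm). Carry it to (539.5,-94.5) with a spin of -14°.

```bash
python3 -m crank '[{"offset":[0.006,0.008,0],"spin":-2},{"offset":[0.018,0.025,0],"spin":-4},{"offset":[0.035,0.048,0],"spin":-6},{"offset":[0.052,0.071,0],"spin":-8},{"offset":[0.07,0.095,0],"spin":-10},{"offset":[0.088,0.12,0],"spin":-12},{"offset":[0.105,0.143,0],"spin":-14},{"offset":[0.12,0.164,0],"spin":-14}]'
python3 -m crank '[{"offset":[0.012,0.017,0],"spin":0},{"offset":[0.02,0.027,0],"spin":0},{"offset":[0.022,0.03,0],"spin":0},{"offset":[0.022,0.03,-0.015],"spin":0},{"offset":[0.022,0.03,-0.03],"spin":0},{"offset":[0.022,0.03,-0.045],"spin":0},{"offset":[0.022,0.03,-0.05],"spin":0},{"offset":[0.022,0.03,-0.05],"spin":0}]'
python3 - <<'E'
from h import *
s,p=shot("wrist"); wcam(s,p); print(s["eef_pos"],s["eef_rot"],s["wrist_force"])
for a in manip.masks_of(p,"soap_carton"):
  z=s["eef_pos"][2]+36.5
  print(a["conf"],p["pixels"][a["mask"]].mean(0).round(),cv2.minAreaRect(np.float32(plane(p,np.argwhere(a["mask"])[:,::-1],z))))
cv2.imwrite("pics/w13.png",p["pixels"][:,:,::-1])
E
```

```text
clock: 35.67
eef_pos: [515.7, -121.3, 84.8]
eef_rot: [3.134, -0.001, -0.25]
wrist_force: [0.2, -0.9, -0.8]
finger_gap: 37.7
clock: 36.33
eef_pos: [536.5, -91.9, 33.5]
eef_rot: [3.133, 0.002, -0.251]
wrist_force: [-0.2, -0.3, -0.5]
finger_gap: 38.0
[536.49971208 -91.90005527  33.46668862] [ 3.13347316e+00  1.97676012e-03 -2.50883738e-01] [-0.22793396 -0.25416898 -0.45224463]
0.15 [120. 125. 117.] ((573.3248901367188, -21.264633178710938), (51.96164321899414, 60.47891616821289), 24.169328689575195)
```

```bash
python3 -m crank '[{"offset":[0.0023,-0.0026,0],"spin":0},{"offset":[0.0023,-0.0026,-0.006],"spin":0},{"offset":[0.0023,-0.0026,-0.012],"spin":0},{"offset":[0.0023,-0.0026,-0.017],"spin":0},{"offset":[0.0023,-0.0026,-0.021],"spin":0},{"offset":[0.0023,-0.0026,-0.024],"spin":0},{"offset":[0.0023,-0.0026,-0.026],"spin":0},{"offset":[0.0023,-0.0026,-0.027],"spin":0}]'
python3 -m crank '[{"offset":[0,0,0],"spin":0},{"offset":[0,0,-0.001],"spin":0},{"offset":[0,0,-0.001],"spin":0},{"offset":[0,0,-0.001],"spin":0},{"offset":[0,0,-0.001],"spin":0},{"offset":[0,0,-0.001],"spin":0},{"offset":[0,0,-0.001],"spin":0},{"offset":[0,0,-0.001],"spin":0}]'
```

```text
clock: 37.1
eef_pos: [539.9, -94.4, 7.9]
eef_rot: [3.134, -0.001, -0.251]
wrist_force: [-0.3, 0.8, -1.3]
finger_gap: 37.6
clock: 37.77
eef_pos: [539.9, -94.4, 6.9]
eef_rot: [3.134, -0.001, -0.251]
wrist_force: [-0.4, 0.6, -1.3]
finger_gap: 37.6
```

Free of contact and about 2 mm above the floor. Release, withdraw clear, and check from all the cameras.

```bash
python3 -m crank '[{"offset":[0,0,-0.001],"spin":0},{"offset":[0,0,-0.001],"spin":0},{"offset":[0,0,-0.001],"spin":0},{"offset":[0,0,-0.001],"spin":0},{"offset":[0,0,-0.001],"spin":0},{"offset":[0,0,-0.001],"spin":0},{"offset":[0,0,-0.001],"spin":0},{"offset":[0,0,-0.001],"spin":0}]' 0.6
python3 -m crank '[{"offset":[0,0,0.02],"spin":0},{"offset":[0,0,0.05],"spin":0},{"offset":[0,0,0.08],"spin":0},{"offset":[0,0,0.11],"spin":0},{"offset":[0,0,0.14],"spin":0},{"offset":[0,0,0.17],"spin":0},{"offset":[-0.01,0,0.2],"spin":0},{"offset":[-0.02,0,0.23],"spin":0}]'
python3 -m crank '[{"offset":[-0.01,0,0.03],"spin":0},{"offset":[-0.02,0.01,0.06],"spin":0},{"offset":[-0.04,0.02,0.09],"spin":0},{"offset":[-0.05,0.03,0.11],"spin":0},{"offset":[-0.05,0.03,0.11],"spin":0},{"offset":[-0.05,0.03,0.11],"spin":0},{"offset":[-0.05,0.03,0.11],"spin":0},{"offset":[-0.05,0.03,0.11],"spin":0}]'
python3 - <<'E'
from h import *
s,p=shot("wrist"); wcam(s,p); q=shot("side")[1]; print(s["eef_pos"])
for n in NAMES[:6]: print(n,[[(np.round(d["location"]).tolist(),round(d["conf"],2)) for d in manip.search_frame(c,n)[:2]] for c in (p,q)])
c=np.zeros((600,800,3),np.uint8); c[:300,:480]=cv2.resize(p["pixels"][:,:,::-1],(480,300))
c[300:,:400]=cv2.resize(rect(p,(505,-32),19,120,2),(400,400))[50:350]; c[300:,400:]=cv2.resize(q["pixels"][170:260,275:395,::-1],(400,300))
c[:300,480:]=cv2.resize(q["pixels"][130:280,240:460,::-1],(320,300))
cv2.imwrite("pics/fin.png",c)
E
```

```text
clock: 38.43
eef_pos: [539.9, -94.4, 6.0]
eef_rot: [3.134, -0.001, -0.251]
wrist_force: [-0.4, -0.6, -0.5]
finger_gap: 56.2
clock: 39.1
eef_pos: [519.5, -94.3, 237.3]
eef_rot: [3.134, -0.001, -0.25]
wrist_force: [0.5, -0.1, 0.4]
finger_gap: 56.4
clock: 39.77
eef_pos: [469.5, -64.5, 345.8]
eef_rot: [3.133, 0.002, -0.251]
wrist_force: [0.2, -0.7, 0.1]
finger_gap: 56.4
[469.49006904 -64.52336399 345.83372424]
tall_bottle [[([471.0, 21.0, 88.0], 0.58), ([537.0, -94.0, 42.0], 0.48)], [([462.0, 17.0, 63.0], 0.82)]]
short_bottle [[([637.0, -261.0, 28.0], 0.7)], [([645.0, -279.0, 34.0], 0.9)]]
large_tin [[([564.0, -0.0, 42.0], 0.71)], [([557.0, -10.0, 39.0], 0.77), ([549.0, -11.0, 19.0], 0.4)]]
small_tin [[([537.0, 266.0, 29.0], 0.56)], [([530.0, 263.0, 23.0], 0.69)]]
soap_carton [[([249.0, -353.0, 33.0], 0.89), ([296.0, -219.0, 34.0], 0.75)], [([529.0, -106.0, 39.0], 0.87), ([237.0, -379.0, 36.0], 0.73)]]
square_jar [[([447.0, -73.0, 61.0], 0.7), ([448.0, -74.0, 16.0], 0.27)], [([438.0, -82.0, 42.0], 0.84)]]
```

View pics/fin.png

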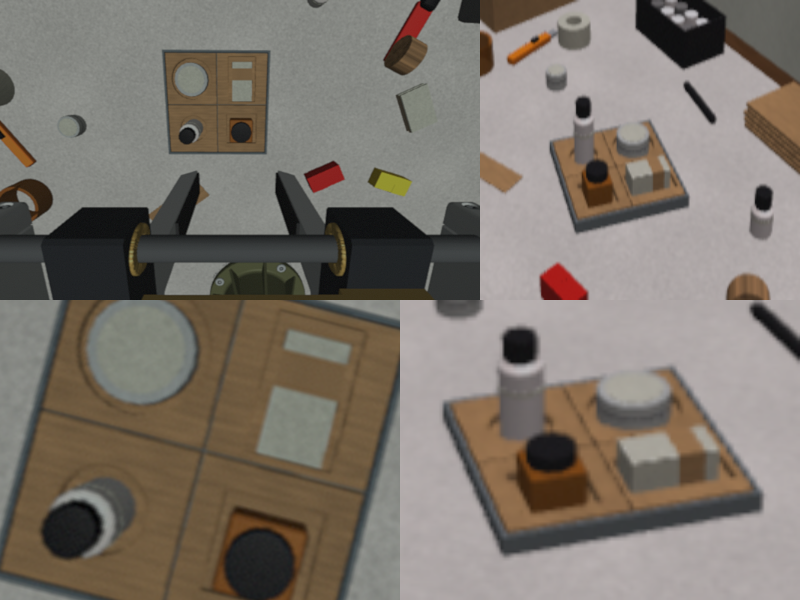

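The final pictures show all four pieces upright inside their recess outlines. The short bottle and small tin are where they began, and the arm is clear. Handing in.

```bash
python3 -c "
from cell import manip
print(manip.sign_off())"
```

```text
the job is handed in; nothing more can be done
None
```

The gift set is packed: the tall bottle, large tin, soap carton and square jar are each in their own recess. I handed the job in at about 40 s; it reported no verdict.

**Last checks:** The side and wrist pictures show all four pieces upright inside their recess outlines. The short bottle and small tin were found within several mm of their first positions, about what the networks can resolve. The gripper was open and well clear.

**Heights:** After placing, the top camera put the tin's top at 37 mm and the jar's lid at 57 mm, which is what seated pieces should read. I did not measure the bottle's or the soap's final height separately; I judged those two from the pictures and from the height at release.

**What went wrong or disagreed:**
- **Missed grasp:** The first try at the tin closed on nothing, because the real fingertips sat about 20 mm higher than the tool reading. I went lower and the second try held.
- **Jar grip:** For the same reason the jar was apparently carried by its lid. It stayed level.
- **Tin release:** I let the tin go about 6 mm above the recess floor so the fingertips would clear the insert.
- **Network positions:** On the final look the wrist and side cameras differed by about 10 mm on some pieces. The side camera read lower in x and y throughout, as it had for some pieces at the start.

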